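# Open the photometer's sample lid

## Robot

A 6-joint arm with a two-finger parallel gripper is mounted at the origin on a cart in front of the work surface, level with it; the furniture and walls round the work are solid. World frame = base frame: x ahead of the robot, y to its left, z up, the work surface at z = 0. Lengths are in m, angles in rad, forces in N, time in s.
With the tool pointing down it reaches from about 0.4 to 0.825 m from the base axis. Payload 7 kg.
Tool frame: the origin (TCP) lies at the centre of the arm's flange, where the gripper is bolted on; the fingertips stand 178 mm ahead of it and the grasp point (between the pads) lies ahead of it (tcp_to_grasp is the z of the grasp point in the tool frame, in m); z points along the fingers, x is the direction in which the jaws open and shut, and the axes are right-handed (so a half turn about z gives the same grasp; the last joint's range is limited). The gripper opens to 88 mm and grips with 3 to 60 N. Pads are 19 mm wide; open, the fingers measure 130 mm over their backs; the gripper's body (78 mm by 193 mm) begins 47 mm behind the grasp point.
Start: joints at [1.596, 0.359, 0.012, 0, -1.224, -0.288], TCP at [0.175, 0.652, 0.405] pointing down, gripper open.
Joint ranges: [-3.07, 3.07], [-1.43, 2.12], [-1.02, 1.25], [-3.03, 1.67], [-3.05, -0], [-3.03, 3.03]. Speed limits (rad/s): [2.39, 2.39, 3.01, 3.14, 3.14, 3.14].

## Interface

Orientations are given as [roll, pitch, yaw] about the fixed x, y, z axes, in that order (R = Rz(yaw) Ry(pitch) Rx(roll)).
In Python, from station import get_state, grab_frame, job_done, tcp_to_grasp gives the robot as it stands.
- The arm moves only by the tool drive_tool, never from a script. Its argument "moves" is a list of rows, each a list of 7 numbers: the shift along the tool's x, y, z in mm, then the turn, a rotation vector about the tool's x, y, z in degrees, then the closure, from -1 (fully open) to 1 (shut), so that 0 is half open. In form: [[dx, dy, dz, ax, ay, az, claw], ...]. A call has 1 to 12 rows; each row is the pose to reach, as a shift and turn from the pose commanded when the call began, along the tool's axes at that moment; what a row does not reach only later rows make up. A row lasts 1/8 s, in which the tool goes at most 62.5 mm and 10.7 degrees, less where a joint would pass 70% of its speed; a pose out of reach is approached as far as the arm can. A call with a gripper value outside its range is refused whole. The fingers move at their own pace and stop on an object; "grip_force" is the grip in N (left out, the last holds). Time passes only in rows, so rows that repeat a pose let the fingers close. It gives the time, the measured TCP pose, the force and the opening at its end, in the units of the state.
- get_state(): the state, without advancing time (a new reading comes with each control period).
- grab_frame(name): name is "side" or "top"; returns a dict with "img" (400x640x3 uint8, red, green, blue), "range_z" (400x640 float32, m along the optical axis (not along the pixel's ray), 0 where there is no reading), "fovy" (degrees; the focal length in pixels is half the picture's height over the tangent of half this angle, whatever the lens; pixels are square), "cx", "cy" (the principal point, pixels), "k1" (the pictures are not rectified: a ray, as slopes to the right and down, at radius r is drawn at 1 + k1 r^2 times it, then the intrinsics apply), "rvec" (rotation vector, rad) and "tvec" (3), from world to camera coordinates, as OpenCV has them. Camera axes: x right, y down, z forward; pixel columns grow to the right and rows downward; lengths in m; the calibration is good to about 2 mm. A picture is of the moment at which its call begins.
- job_done(): hands the job in, once; it reports no verdict.
The state is a dict: "t": time; "q": joint angles; "qd": joint speeds; "joint_efforts": joint torques, N m; "eef_pos": TCP position; "ee_rot": TCP orientation; "force": force on the tool from outside, world axes, zero at the start; "moment": the same for the moment, N m; "width": finger opening in m.
Only numpy, scipy, OpenCV 4.12 (cv2) and the standard library are available. Lean on these libraries where they do the work, as an engineer would, in place of code of your own. Each camera call takes 0.05 s, during which the arm holds its last target. There are 200 camera calls.

## Task

Open the sample chamber of the white bench photometer without gripping anything: with the fingertips press the release tab on its front down until the sprung lid is freed, and take the finger off so that the lid is lifted ajar by its spring. Then push the lid gently up and over with the fingers until it stays fully open, leaning back. Leave the cuvette standing in its socket and the small things around the instrument where they are.

Things in the scene. Friction and masses are not known exactly. Their poses are not given: they have to be found in the camera images.
- photometer: White bench instrument, fixed to the bench, 231 mm deep (x), 150 mm wide (y). Origin on the bench, midway across, 136 mm behind its front end; its x axis points horizontally from its front to its back, z up. A low console (top at 43 mm, x from -136 to -66 mm) lies in front of the main block (top at 80 mm, x from -66 to 95 mm). The lid lies in the middle of the block's top, the release tab sticks out forward over the console.
- tab_press (a point): Where to press the release tab: middle of the free part of its grey ribbed top, 73 mm above the bench with the tab at rest. The tab is a plate 36 mm wide (photometer y), reaching 18 mm forward of this point and 25 mm backward to the upright latch hook, which stands 20 mm higher than the plate. There are 24 mm of air under the plate.
- tab (a joint): Tilt of the release tab about its pivot, rad: 0 at rest, 0.35 at the stop. It is pressed straight down at tab_press (30 mm in front of its pivot); the lid comes free at about 0.2 and is surely free at 0.25 (tab_press about 7 mm lower). It springs back. It takes about 1.5 N to start and 5 N at the stop (10 mm down).
- lid (a joint): Opening angle of the lid, rad: 0 shut and latched, about 0.9 when freed and lifted by its spring pin, 1.9 at the stop fully open. Light (about 0.06 kg): under 1 N at its front edge moves it. Let go between 0.95 and 1.5 it falls back to ajar; let go beyond 1.7 it falls open to the stop and stays there.
- lid_edge (a point): Middle of the lid's front edge, half way up its thickness; moves with the lid. The grey lid is a plate 84 mm wide (photometer y), 7 mm thick, with its front edge 90 mm from the hinge line; a tongue 32 mm wide and 4 mm thick reaches 9 mm farther in the middle. Shut, the edge lies 86 mm above the bench; ajar, about 156 mm.
- lid_hinge (a point): Middle of the lid's hinge line, 84 mm above the bench, 30 mm behind the photometer's origin. The line runs along the photometer's y axis; the lid swings up and backward, away from its front.
- cuvette: Clear square cuvette, 12.5 x 12.5 x 34 mm, standing loose in its socket in the chamber under the lid, its top 72 mm above the bench; origin in the middle of its underside. Not to be touched.
- cube_a: Black filter cube, 37 x 34 x 40 mm, standing loose beside the photometer; origin in the middle of its underside. Bystander.
- cube_b: Second black filter cube, 37 x 34 x 40 mm, standing loose beside the photometer; origin in the middle of its underside. Bystander.
- slip_box: White cover-glass box, 36 x 36 x 20 mm, standing loose beside the photometer; origin in the middle of its underside. Bystander.

How it is judged:
On the way, in this order (a step that is already met when the one before it is completed fails the run):
1. the fingers press the release tab down past the release point (value of joint tab above 0.18 rad and contact force between the fingers and tab above 0.5 N), for 0.05 s.
2. the tab is let go and the lid stands ajar on its spring, nothing touching it (value of joint tab below 0.08 rad and value of joint lid between 0.6 and 1.15 rad and contact force between each of the arm, the fingers and lid below 0.1 N), for 0.1 s.
3. the fingers push the lid up and over (value of joint lid above 1.15 rad and contact force between the fingers and lid above 0.05 N), for 0.02 s.
At the end, for the whole second after the job is handed in: The lid leans back fully open (joint above 1.75 rad) and at rest, the tab has sprung back (below 0.08 rad), the cuvette stands in its socket (not raised 5 mm, tilted less than 0.15 rad) and each bystander is within 15 mm of where it stood (value of joint lid above 1.75 rad and velocity of joint lid between -0.1 and 0.1 rad/s and value of joint tab below 0.08 rad and z of cuvette in the frame of photometer below 0.043 m and angle between cuvette's own z axis and vertical below 0.15 rad and distance of each of cube_a, cube_b, slip_box from where it was at the start of the episode below 0.015 m); the robot touches nothing.
It fails at once if the lid is gripped or pushed roughly (over 25 N) (contact force between the fingers and lid above 25 N).
It fails at once if the tab is gripped or pressed roughly (over 35 N) (contact force between the fingers and tab above 35 N).
It fails at once if the cuvette is lifted out of its socket (z of cuvette in the frame of photometer above 0.048 m).
It fails at once if a bystander is lifted or shoved (15 mm) (distance of any of cube_a, cube_b, slip_box from where it was at the start of the episode above 0.015 m).
It also fails if it takes over 40 s, if anything falls off the work surface, if the arm or the gripper's body presses on something with over 40 N, if the wrist force passes 120 N, or if a joint passes its speed limit or range.

## Working session

There is one attempt and no reset: what is moved stays moved. The work goes in short steps, Python scripts to look and compute and a tool call to move; the robot and the scene stay as the last step left them, time stands still between calls to the robot, and variables do not carry over. Pictures are saved under pics/ and viewed, about 8 in all and at most 12, crops included, and the job is handed in when it is done.

Besides the shell and the picture viewer there is one more tool, called after "Request:" as name(argument=value, ...), one argument or row to a line, values as JSON. drive_tool: Moves the arm, as the interface text tells. Its arguments: {"type":"object","properties":{"moves":{"type":"array"},"grip_force":{"type":"number"}},"required":["moves"]}

```bash
mkdir -p pics; cat > h.py <<'E'
import numpy as np, cv2
from station import *
def cam(f):
    R,_=cv2.Rodrigues(np.array(f["rvec"],float)); t=np.array(f["tvec"],float).ravel()
    F=f["img"].shape[0]/2/np.tan(np.radians(f["fovy"])/2)
    return R,t,F
def slopes(f,uv):
    R,t,F=cam(f); d=(np.atleast_2d(uv)-[f["cx"],f["cy"]])/F
    s=d.copy()
    for _ in range(20): s=d/(1+f["k1"]*(s**2).sum(1,keepdims=True))
    return s
def onplane(f,uv,z):
    R,t,F=cam(f); s=slopes(f,uv); d=np.c_[s,np.ones(len(s))]@R; c=-R.T@t
    return c+d*((z-c[2])/d[:,2])[:,None]
def depthpt(f,uv):
    R,t,F=cam(f); s=slopes(f,uv); uv=np.atleast_2d(uv).astype(int)
    z=f["range_z"][uv[:,1],uv[:,0]]
    return (np.c_[s,np.ones(len(s))]*z[:,None]-t)@R
def cloud(f):
    v,u=np.mgrid[:400,:640]; return depthpt(f,np.c_[u.ravel(),v.ravel()]).reshape(400,640,3)
def save(f,n): cv2.imwrite("pics/"+n,f["img"][:,:,::-1])
E
python3 - <<'E'
from h import *
s=get_state();print(s,tcp_to_grasp)
for n in("top","side"):
    f=grab_frame(n);save(f,n+"1.png");R,t,F=cam(f);print(n,-R.T@t,F,f["k1"])
E
```

```text
{'t': 0.0, 'q': array([ 1.59609105e+00,  3.59396586e-01,  1.10430298e-02, -3.41928749e-04,
       -1.22412099e+00, -2.88068874e-01]), 'qd': array([ 9.46331700e-04,  1.46862427e-03,  2.67621731e-05,  5.01645363e-04,
       -6.00544883e-04, -1.18883325e-03]), 'joint_efforts': array([-1.32245674e-03, -5.82712162e+01,  2.93047374e+01,  6.99739158e+00,
        7.02534409e-03, -1.61906514e-04]), 'eef_pos': array([0.1753108 , 0.65162722, 0.40371076]), 'ee_rot': array([-3.14142401e+00, -1.70039368e-03, -1.83368707e+00]), 'force': array([0.53937824, 0.28742874, 0.02986842]), 'moment': array([-0.0434709 , -0.01503391,  0.0323677 ]), 'width': 0.08723536713190012} 0.1593
top [0.44457492 0.17088286 0.91182424] 497.42699542427005 -0.141363471280762
side [0.54535106 0.79063357 0.62827612] 430.817223740943 -0.0697610794448717
```

View pics/top1.png

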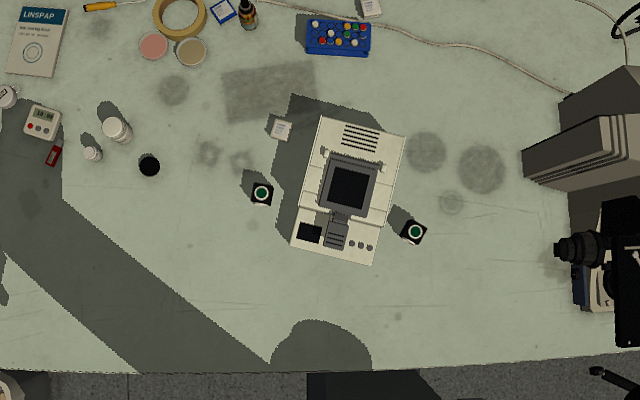

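View pics/side1.png

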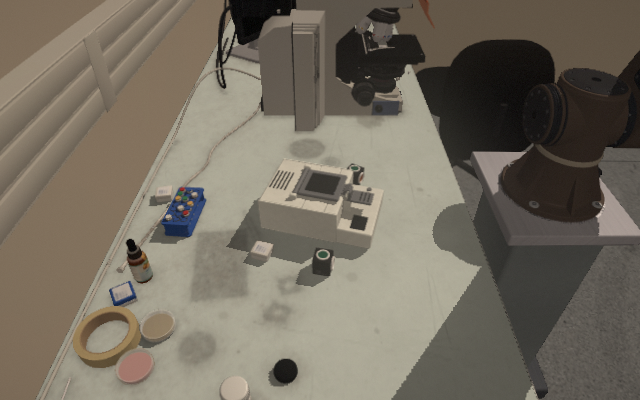

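The top view shows the photometer at about (348,190), front towards the robot, with the tab at (336,232), cubes at (262,194) and (413,232), and the slip box at (280,128). The side view shows the same layout, with the lid shut.

```bash
python3 - <<'E'
from h import *
f=grab_frame("top");P=cloud(f)
v,u=np.mgrid[:400,:640]
roi=(u>270)&(u<430)&(v>95)&(v<285)
Z=P[...,2]
hs=np.histogram(Z[roi&(Z>.03)],bins=np.arange(.03,.12,.004));print(hs)
foot=(roi&(Z>.033)&(u>285)&(u<410)).astype(np.uint8)
n,l,st,c=cv2.connectedComponentsWithStats(foot);k=1+st[1:,4].argmax()
m=l==k
for nm,mm in(("all",m),("block",m&(Z>.07)&(Z<.1)&(f["img"].min(2)>0))):
    r=cv2.minAreaRect((P[mm][:,:2]*1000).astype(np.float32));print(nm,r,cv2.boxPoints(r).round(0).tolist())
print("tab",depthpt(f,[[336,228],[336,235],[336,243],[338,217],[348,158],[348,210],[330,150]]).round(4))
E
```

```text
(array([  25,  147,  889, 1987,  109,    9,   13,   14,   25,   49,  415,
        611, 4362,  581, 1872, 1046,    6,    0,    0,    0,    0,    0]), array([0.03 , 0.034, 0.038, 0.042, 0.046, 0.05 , 0.054, 0.058, 0.062,
       0.066, 0.07 , 0.074, 0.078, 0.082, 0.086, 0.09 , 0.094, 0.098,
       0.102, 0.106, 0.11 , 0.114, 0.118]))
all ((540.8800048828125, 99.94552612304688), (152.72003173828125, 230.154541015625), 74.6099624633789) [[410.0, 57.0], [632.0, -4.0], [672.0, 143.0], [450.0, 204.0]]
block ((547.7260131835938, 98.06111145019531), (152.72003173828125, 215.9533233642578), 74.6099624633789) [[423.0, 53.0], [632.0, -4.0], [672.0, 143.0], [464.0, 200.0]]
tab [[0.4769 0.1197 0.0715]
 [0.4651 0.12   0.0721]
 [0.4516 0.1203 0.0729]
 [0.4944 0.1171 0.0904]
 [0.5929 0.0981 0.0922]
 [0.5057 0.1002 0.0907]
 [0.6089 0.1275 0.082 ]]
```

```bash
cat >> h.py <<'E'
yaw=np.radians(-15.39); O=np.array([.5606,.0945])
ex=np.array([np.cos(yaw),np.sin(yaw)]); ey=np.array([-ex[1],ex[0]])
def toph(P): d=P[...,:2]-O; return np.stack([d@ex,d@ey,P[...,2]],-1)
def tow(x,y): return O+x*ex+y*ey
E
python3 - <<'E'
from h import *
f=grab_frame("top");Q=toph(cloud(f))
def ext(n,m):
    q=Q[m];print(n,len(q),np.percentile(q,[1,5,50,95,99],axis=0).round(4).tolist())
n=(abs(Q[...,1])<.07)
ext("tab",n&(Q[...,0]<-.072)&(Q[...,0]>-.13)&(Q[...,2]>.064)&(Q[...,2]<.08))
ext("hook",n&(Q[...,0]<-.06)&(Q[...,0]>-.13)&(Q[...,2]>.084))
ext("lid",n&(Q[...,0]<.05)&(Q[...,0]>-.1)&(Q[...,2]>.0855))
ext("console",n&(Q[...,0]<-.07)&(Q[...,0]>-.16)&(Q[...,2]>.038)&(Q[...,2]<.05))
print(tow(-.09,0),tow(.03,0))
cv2.imwrite("pics/c.png",cv2.resize(f["img"][105:275,270:440,::-1],None,fx=3.4,fy=3.4,interpolation=cv2.INTER_CUBIC))
E
```

```text
tab 574 [[-0.1209, -0.0173, 0.0666], [-0.1192, -0.0159, 0.0699], [-0.0989, 0.0005, 0.0731], [-0.0784, 0.0165, 0.0757], [-0.0741, 0.0178, 0.0767]]
hook 180 [[-0.0777, -0.0148, 0.0845], [-0.0768, -0.0125, 0.0853], [-0.0681, 0.0004, 0.0889], [-0.061, 0.0134, 0.0938], [-0.0603, 0.0159, 0.0943]]
lid 2993 [[-0.0745, -0.0478, 0.0858], [-0.0618, -0.0382, 0.0866], [-0.015, 0.0006, 0.0893], [0.0308, 0.0391, 0.092], [0.0343, 0.0491, 0.0933]]
console 2366 [[-0.1349, -0.0687, 0.0393], [-0.1329, -0.0643, 0.0405], [-0.1055, 0.0056, 0.0432], [-0.0737, 0.0644, 0.046], [-0.0708, 0.0689, 0.0471]]
[0.47382724 0.11838491] [0.58952425 0.08653836]
```

View pics/c.png

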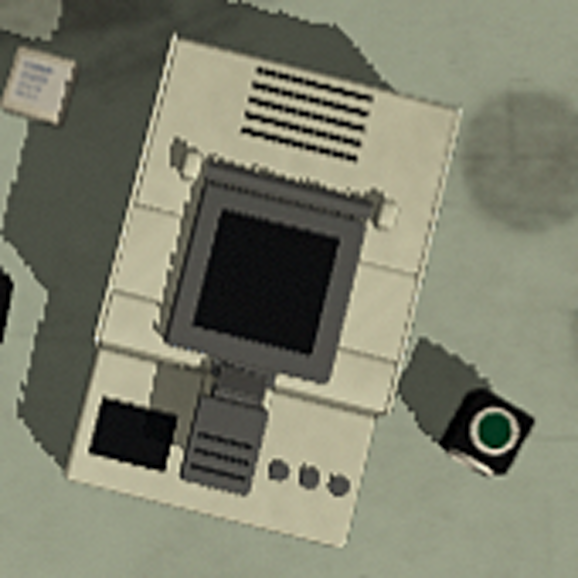

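```bash
cat >> h.py <<'E'
from scipy.spatial.transform import Rotation as Ro
def shift(tip_ph, tiplen=.178, s=None):
    "tool-axis shift (mm) to bring fingertip to photometer point, orientation unchanged"
    s=s or get_state(); R=Ro.from_euler('xyz',s["ee_rot"]).as_matrix()
    cur=np.array(s["eef_pos"])+R[:,2]*tiplen
    tg=np.r_[tow(*tip_ph[:2]),tip_ph[2]]
    return (R.T@(tg-cur)*1000).round(1)
E
python3 -c "
from h import *
print(shift([-.108,0,.2]),shift([-.108,0,.085]),np.degrees(get_state()['ee_rot']), tow(-.108,0))"
```

```text
[ 437.1 -408.8   26.6] [ 437.  -408.8  141.6] [-1.79993728e+02 -5.79037546e-02 -1.05060944e+02] [0.45647269 0.12316189]
```

Request:
drive_tool(
  moves=[
    [45,-42,0,0,0,0,1],
    [90,-84,0,0,0,0,1],
    [130,-122,0,0,0,0,1],
    [175,-163,0,0,0,0,1],
    [218,-204,0,0,0,0,1],
    [262,-245,0,0,0,0,1],
    [306,-286,0,0,0,0,1],
    [350,-327,0,0,0,0,1],
    [393,-368,10,0,0,0,1],
    [437,-409,26,0,0,0,1],
    [437,-409,26,0,0,0,1],
    [437,-409,26,0,0,0,1],
  ],
)

```text
t: 1.7
eef_pos: [0.4569, 0.1232, 0.3787]
ee_rot: [3.142, -0.0, -1.835]
force: [-0.1, 0.8, -0.5]
width: 0.0005
```

```bash
python3 -c "
from h import *
s=get_state();print(s);print(shift([-.108,0,.083]))
f=grab_frame('side');save(f,'s2.png')"
```

```text
{'t': 1.7, 'q': array([ 6.80761912e-01,  4.19226237e-02, -4.55545846e-01, -8.08910552e-06,
       -1.07335372e+00,  6.25753951e-01]), 'qd': array([ 0.03757587, -0.00721712,  0.00558487,  0.00048884,  0.0001288 ,
        0.00027929]), 'joint_efforts': array([ -1.21286295, -30.46180129,  27.08049417,   6.45422012,
         0.0535589 ,   0.05720587]), 'eef_pos': array([0.45689823, 0.12323672, 0.37869803]), 'ee_rot': array([ 3.14157175e+00, -1.67956840e-05, -1.83508065e+00]), 'force': array([-0.14356697,  0.76744698, -0.45234544]), 'moment': array([ 0.00759531,  0.0315552 , -0.02156128]), 'width': 0.00048422791388716283}
[  0.2   0.4 117.7]
```

View pics/s2.png

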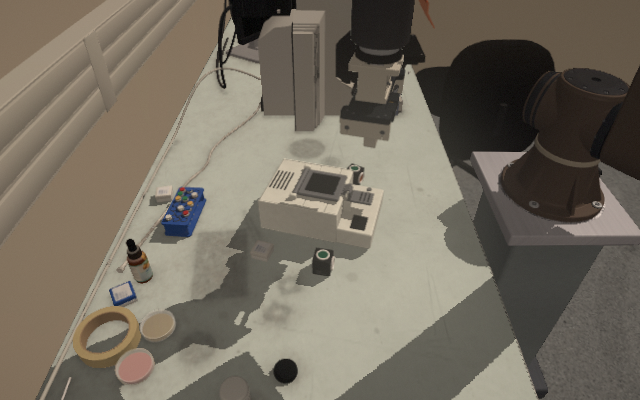

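The gripper hangs at (370,110), above the console; I can't make out the fingers, so I'll project the tip and crop.

```bash
python3 - <<'E'
from h import *
f=grab_frame('side');R,t,F=cam(f)
for z in(.379,.267,.2,.083):
    p=R@np.array([.457,.123,z])+t; s=p[:2]/p[2]; s=s*(1+f['k1']*(s@s)); print(z,s*F+[f['cx'],f['cy']])
for uv in([370,50],[370,85],[365,115],[365,128],[365,135]): print(uv,depthpt(f,[uv]).round(3))
cv2.imwrite("pics/s3.png",cv2.resize(f["img"][20:240,270:470,::-1],None,fx=2.7,fy=2.7,interpolation=cv2.INTER_CUBIC))
E
```

```text
0.379 [378.61639028  46.64311916]
0.267 [373.12243704 110.05227106]
0.2 [370.22672718 142.79045149]
0.083 [365.77037319 192.33673279]
[370, 50] [[0.473 0.152 0.384]]
[370, 85] [[0.472 0.173 0.337]]
[365, 115] [[0.481 0.214 0.308]]
[365, 128] [[0.479 0.21  0.283]]
[365, 135] [[0.478 0.208 0.269]]
```

View pics/s3.png

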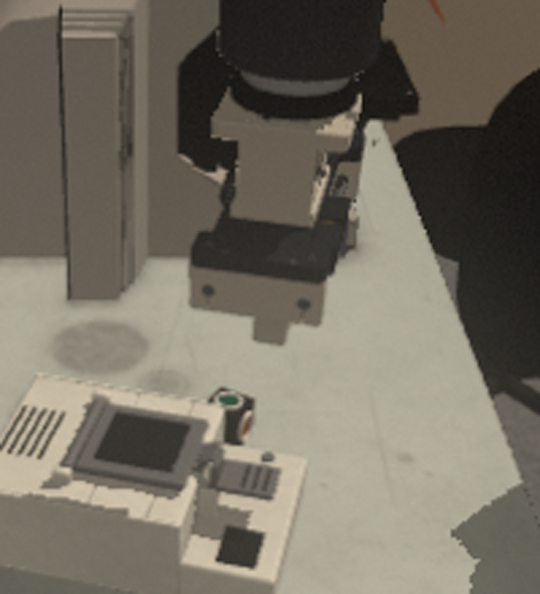

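The fingers show at crop (270,330), which is about (370,142) in the full frame and matches the projection. Descending now.

Request:
drive_tool(
  moves=[
    [0,0,40,0,0,0,1],
    [0,0,80,0,0,0,1],
    [0,0,110,0,0,0,1],
    [0,0,122,0,0,0,1],
    [0,0,122,0,0,0,1],
    [0,0,128,0,0,0,1],
    [0,0,131,0,0,0,1],
    [0,0,134,0,0,0,1],
    [0,0,136,0,0,0,1],
    [0,0,137,0,0,0,1],
    [0,0,137,0,0,0,1],
  ],
)

```text
t: 3.18
eef_pos: [0.4563, 0.1239, 0.242]
ee_rot: [3.141, 0.001, -1.834]
force: [-8.1, 5.8, 7.1]
width: 0.0004
```

```bash
python3 -c "
from h import *
s=get_state();print(s['force'],s['eef_pos']-[0,0,.178])
f=grab_frame('side');Q=toph(cloud(f));m=(abs(Q[...,1])<.04)&(Q[...,0]>-.06)&(Q[...,0]<.03)&(Q[...,2]>.07);print(m.sum(),np.percentile(Q[m],[5,50,95],axis=0).round(3))
cv2.imwrite('pics/s4.png',cv2.resize(f['img'][20:270,230:470,::-1],None,fx=2.2,fy=2.2))"
```

```text
[-8.08969161  5.83427022  7.11758864] [0.45630448 0.12390157 0.06404356]
1114 [[-0.048 -0.034  0.074]
 [-0.018  0.009  0.099]
 [ 0.023  0.038  0.143]]
```

View pics/s4.png

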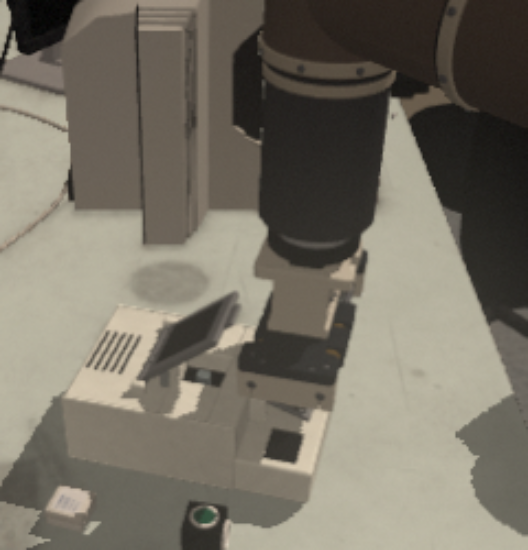

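The lid is free and standing ajar, with its edge at crop (238,295). Lifting off, slightly forward.

Request:
drive_tool(
  moves=[
    [0,0,-3,0,0,0,1],
    [0,1,-8,0,0,0,1],
    [0,3,-14,0,0,0,1],
    [0,6,-30,0,0,0,1],
    [0,10,-60,0,0,0,1],
    [0,10,-90,0,0,0,1],
    [0,10,-90,0,0,0,1],
    [0,10,-90,0,0,0,1],
  ],
)

```text
t: 4.22
eef_pos: [0.4468, 0.1258, 0.3314]
ee_rot: [3.141, -0.0, -1.834]
force: [-0.5, -0.8, -0.2]
width: 0.0002
```

```bash
python3 -c "
from h import *
s=get_state();print(s['force'],s['eef_pos']-[0,0,.178],s['ee_rot'],s['q'],toph(s['eef_pos']))
f=grab_frame('side');Q=toph(cloud(f));m=(abs(Q[...,1])<.05)&(Q[...,0]>-.075)&(Q[...,0]<.05)&(Q[...,2]>.1)&(Q[...,2]<.18)
q=Q[m];print(m.sum(),np.percentile(q,[1,5,50,95,99],axis=0).round(3)); p=np.polyfit(q[:,0],q[:,2],1);print(p,np.arctan(-p[0]))
cv2.imwrite('pics/s5.png',cv2.resize(f['img'][20:270,230:470,::-1],None,fx=2.2,fy=2.2))"
```

```text
[-0.49873227 -0.7568305  -0.17166722] [0.44675514 0.12582022 0.153436  ] [ 3.14123345e+00 -2.42795082e-05 -1.83400835e+00] [ 7.00399381e-01  7.32326686e-02 -5.41446899e-01 -3.44077778e-04
 -9.56341670e-01  6.07383316e-01] [-1.18074587e-01 -1.59144092e-05  3.31435998e-01]
455 [[-0.03  -0.038  0.101]
 [-0.027 -0.035  0.103]
 [-0.006  0.016  0.137]
 [ 0.02   0.043  0.16 ]
 [ 0.022  0.044  0.163]]
[-1.24510208  0.12933614] 0.8941394260875677
```

View pics/s5.png

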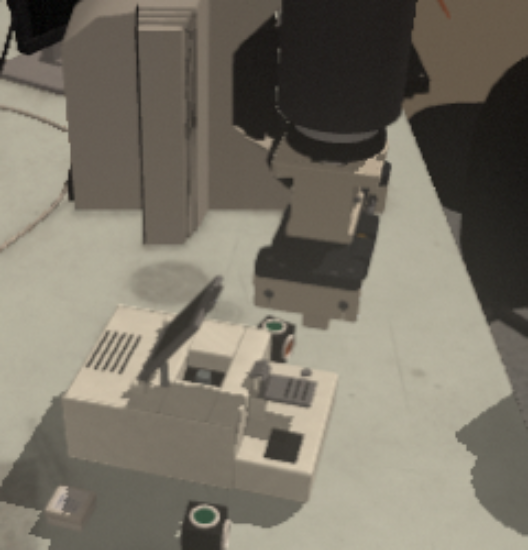

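The lid stands at about 0.89 rad with nothing touching it; its edge is at crop (220,285), and the tab is back up. Next I'll lower the tip to 135 mm and push slowly along photometer +x.

Request:
drive_tool(
  moves=[
    [0,0,18,0,0,0,1],
    [0,-25,18,0,0,0,1],
    [0,-50,18,0,0,0,1],
    [0,-62,18,0,0,0,1],
    [0,-68,18,0,0,0,1],
    [0,-74,18,0,0,0,1],
    [0,-80,18,0,0,0,1],
    [0,-86,18,0,0,0,1],
    [0,-92,18,0,0,0,1],
    [0,-98,18,0,0,0,1],
    [0,-104,18,0,0,0,1],
    [0,-110,18,0,0,0,1],
  ],
)

```text
t: 5.78
eef_pos: [0.5538, 0.0974, 0.3136]
ee_rot: [-3.142, -0.0, -1.834]
force: [0.3, 0.2, -0.5]
width: 0.0004
```

```bash
python3 -c "
from h import *
s=get_state();print(s['force'],toph(s['eef_pos']-[0,0,.178]))
f=grab_frame('side')
cv2.imwrite('pics/s6.png',cv2.resize(f['img'][20:270,230:470,::-1],None,fx=2.2,fy=2.2))"
```

```text
[ 0.33438759  0.17654238 -0.4825092 ] [-0.0073461   0.0010227   0.13564199]
```

View pics/s6.png

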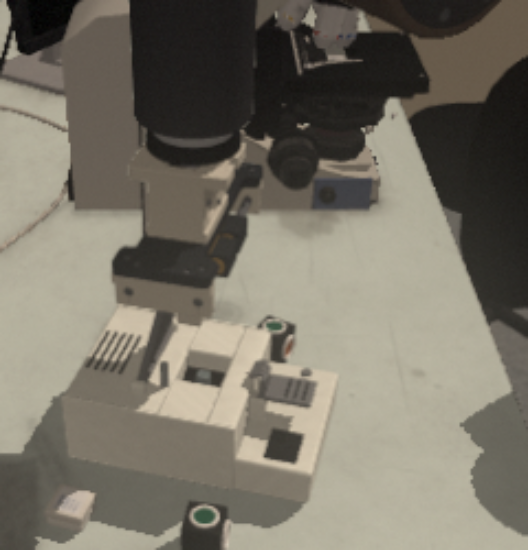

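The lid is part-way up and leaning on the fingers at crop (160,345). Continuing about 42 mm, then holding.

Request:
drive_tool(
  moves=[
    [0,-6,0,0,0,0,1],
    [0,-12,0,0,0,0,1],
    [0,-18,0,0,0,0,1],
    [0,-23,0,0,0,0,1],
    [0,-28,0,0,0,0,1],
    [0,-32,0,0,0,0,1],
    [0,-36,0,0,0,0,1],
    [0,-40,0,0,0,0,1],
    [0,-42,0,0,0,0,1],
    [0,-42,0,0,0,0,1],
  ],
)

```text
t: 7.08
eef_pos: [0.594, 0.0866, 0.3136]
ee_rot: [3.142, -0.0, -1.834]
force: [-0.2, -0.6, 0.5]
width: 0.0006
```

```bash
python3 -c "
from h import *
s=get_state();print(s['force'],toph(s['eef_pos']-[0,0,.178]))
f=grab_frame('side');Q=toph(cloud(f));m=(Q[...,1]>.0)&(abs(Q[...,1])<.06)&(Q[...,0]>.02)&(Q[...,0]<.1)&(Q[...,2]>.1)&(Q[...,2]<.18)
q=Q[m];print(m.sum())
for z in np.arange(.1,.18,.015):
  k=q[abs(q[:,2]-z)<.007]; print(z,len(k),k[:,0].min().round(3) if len(k) else 0,np.median(k[:,0]).round(3),k[:,0].max().round(3) if len(k) else 0)
cv2.imwrite('pics/s7.png',cv2.resize(f['img'][20:270,230:470,::-1],None,fx=2.2,fy=2.2))"
```

```text
[-0.16969559 -0.60912478  0.47369849] [0.0343143  0.00127269 0.13560937]
381
0.1 46 0.032 0.035 0.041
0.115 83 0.036 0.039 0.045
0.13 81 0.04 0.044 0.051
0.14500000000000002 110 0.023 0.047 0.055
0.16 33 0.05 0.054 0.061
0.175 0 0 nan 0
  return _methods._mean(a, axis=axis, dtype=dtype,
  ret = ret.dtype.type(ret / rcount)
```

View pics/s7.png

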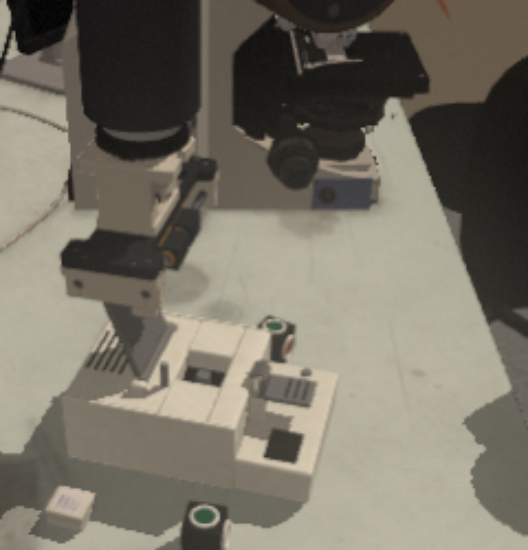

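The lid leans back at about 1.88 rad, near its stop. Backing off to the front, then up.

Request:
drive_tool(
  moves=[
    [0,10,0,0,0,0,1],
    [0,30,0,0,0,0,1],
    [0,60,0,0,0,0,1],
    [0,100,-20,0,0,0,1],
    [0,130,-60,0,0,0,1],
    [0,140,-100,0,0,0,1],
    [0,140,-120,0,0,0,1],
    [0,140,-120,0,0,0,1],
    [0,140,-120,0,0,0,1],
  ],
)

```text
t: 8.25
eef_pos: [0.4581, 0.1229, 0.433]
ee_rot: [3.141, -0.0, -1.834]
force: [0.2, 0.1, 0.4]
width: 0.0008
```

```bash
python3 -c "
from h import *
s=get_state();print(s['force'],toph(s['eef_pos']-[0,0,.178]),s['qd'].round(3))
f=grab_frame('side');Q=toph(cloud(f));m=(abs(Q[...,1])<.06)&(Q[...,0]>.02)&(Q[...,0]<.1)&(Q[...,2]>.1)&(Q[...,2]<.17)
q=Q[m];p=np.polyfit(q[:,2],q[:,0],1);print(len(q),np.pi/2+np.arctan(p[0]))
print('tab z',np.median(Q[...,2][(abs(Q[...,1])<.012)&(Q[...,0]<-.1)&(Q[...,0]>-.115)&(Q[...,2]>.05)]))
cv2.imwrite('pics/s8.png',cv2.resize(f['img'][60:270,230:470,::-1],None,fx=2.2,fy=2.2))"
```

```text
[0.21902893 0.06311732 0.3791893 ] [-1.06364090e-01  1.47221471e-04  2.54983498e-01] [-0.004  0.014 -0.003  0.001 -0.003  0.001]
793 1.9087700373450556
tab z 0.07252694869506057
```

View pics/s8.png

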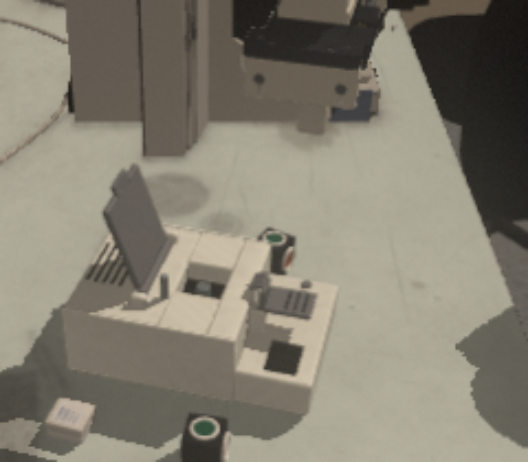

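The lid is at 1.91 rad (crop (137,225)), the tab is back at 72.5 mm, and the cuvette and bystanders look undisturbed. Handing in.

```bash
python3 -c "
from station import *
print(job_done())"
```

```text
the job is handed in; nothing more can be done
None
```

The photometer's sample chamber is open, and I handed the job in at about 8.3 s of the 40 s allowed. I pressed the release tab down about 9 mm with closed fingertips, and the lid came free. I then lifted off, so the lid stood ajar at about 0.89 rad with nothing touching it. Finally I pushed it slowly up and over from the front.

The last checks, after backing the arm away:

- **Lid:** it leans back at about 1.91 rad, at its stop.
- **Tab:** it has sprung back, with its top at 72.5 mm against 73 mm at rest.
- **Arm:** it is clear of everything, and the force reading is about 0.
- **Cuvette and bystanders:** in the last picture the cuvette still stands in its socket, and the cubes and slip box look where they were. I judged these by eye and did not measure them.

No check failed. While the tab was held down, the wrist read about 10 N sideways as well as 7 N vertical, which I did not explain. It went away when I lifted off.

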